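# Pour the toffees into the candy bowl and stand the empty tumbler on its stand

## Robot

A 7-joint arm with a two-finger parallel gripper is mounted at the origin on the work surface. World frame = base frame: x ahead of the robot, y to its left, z up, the work surface at z = 0. Lengths are in mm, angles in rad, forces in N, time in s.
With the tool pointing down it reaches from about 425 to 875 mm from the base axis. Payload 8.4 kg.
Tool frame: the origin (TCP) lies at the very end of the fingers, on their centre line; the grasp point (between the pads) lies robot.grip_point_offset behind it (robot.grip_point_offset is the distance from the TCP to the grasp point, in mm); z points along the fingers, y is the line along which they close (so a half turn about z gives the same grasp; the last joint's range is limited). The gripper opens to 85 mm and grips with 20 to 120 N. Pads are 22 mm wide; open, the fingers measure 114 mm over their backs; the gripper's body (76 mm by 85 mm) begins 54 mm behind the grasp point. The pads swing forward as they close: fully open they stand 13 mm farther back than shut.
Start: joints at [1.173, 0.333, 0.04, 1.465, -0.013, 1.343, -0.059], TCP at [191.32, -621.177, 231.308] pointing down, gripper open.
Joint ranges: [-2.58, 2.58], [-0.38, 2.09], [-1.3, 1.39], [0.25, 2.4], [-1.5, 4.64], [0.08, 2.09], [-2.65, 2.65]. Speed limits (rad/s): [2.22, 2.22, 2.79, 2.79, 3.14, 3.14, 3.14].

## Interface

Orientations are given as a rotation vector (axis times angle).
In Python, from workcell import robot gives the robot as it stands.
- The arm moves only by the tool apply_moves, never from a script. Its argument "plan" is a list of rows, each an object with "slide": the shift along the tool's x, y, z in cm, a list of three; "angular": the turn, a rotation vector about the tool's x, y, z in degrees, a list of three; "grip": the finger opening in cm, from 0 to 8.54. A call has 1 to 10 rows; each row shifts and turns the commanded pose from where the row before left it, along the tool's axes as they then stand; what a row does not reach is not made up. A row lasts 1/10 s, in which the tool goes at most 50 mm and 8.59 degrees, less where a joint would pass 70% of its speed; a pose out of reach is approached as far as the arm can. A call with a gripper value outside its range is refused whole. The fingers move at their own pace and stop on an object; the grip force is fixed at half the most. Time passes only in rows, so rows that do not move let the fingers close. It gives the time, the measured TCP pose, the force, the opening and the grip force at its end, in the units of the state.
- robot.get_state(): the state, without advancing time (a new reading comes with each control period).
- robot.grab_frame(name): name is "scene" or "side" or "wrist"; returns a dict with "frame" (420x560x3 uint8, red, green, blue), "z_map" (420x560 float32, mm along the optical axis (not along the pixel's ray), 0 where there is no reading), "intrinsics" (3x3 intrinsics, pixels), "k1" (the pictures are not rectified: a ray, as slopes to the right and down, at radius r is drawn at 1 + k1 r^2 times it, then the intrinsics apply), "T" (4x4, takes a point from camera to world coordinates). Camera axes: x right, y down, z forward; pixel columns grow to the right and rows downward; lengths in mm; the calibration is good to about 2 mm. A picture is of the moment at which its call begins.
- robot.finish_job(): hands the job in; it is judged then, once.
The state is a dict: "t": time; "joint_positions": joint angles; "joint_velocities": joint speeds; "effort": joint torques, N m; "eef_pos": TCP position; "tcp_rot": TCP orientation; "force": force on the tool from outside, world axes, zero at the start; "torque": the same for the moment, N m; "grip_width": finger opening in mm; "grip_force": force on a finger pad.
Only numpy, scipy, OpenCV 4.12 (cv2) and the standard library are available. Lean on these libraries where they do the work, as an engineer would, in place of code of your own. Each camera call takes 0.05 s, during which the arm holds its last target. There are 200 camera calls.

## Task

Pick up the grey tumbler and pour all six toffees from it into the white candy bowl on the stem, so that every one ends up in it. Then stand the empty tumbler upright on top of the pale wooden cup stand, with no part of its foot hanging over the edge. Leave the candy bowl, the cup stand and everything else on the table where they are.

Things in the scene. Friction and masses are not known exactly. Their poses are not given: they have to be found in the camera images.
- tumbler: The tumbler: a plain grey plastic cup without a handle, round, 95 tall, slightly tapered: outside diameter 52 at the foot, 68 at the rim (about 62 at 60 above the foot); wall 3, floor 5 thick; about 90 g. It starts upright on the table holding six toffees. Origin: centre of its underside; z is its axis, towards the mouth.
- tumbler_mouth (a point): Centre of the tumbler's mouth, 95 above its underside on its axis.
- candy_bowl: The candy bowl: white ceramic bowl raised on a short stem and a round foot (foot diameter 84), rim 80 above the table, outside diameter 138 and inside diameter 130 at the rim, inner floor 31 above the table, 0.6 kg, loose. Origin: centre of its underside; z up.
- bowl_mouth (a point): Centre of the candy bowl's mouth, at rim height, 80 above its underside.
- cup_stand: The cup stand: a turned stand of pale wood, like a small cake stand: foot diameter 92, thin neck, flat round top of diameter 76 at 64 above the table, no rim, 0.5 kg, loose. Origin: centre of its underside; z up.
- stand_top (a point): Centre of the cup stand's flat top, 64 above its underside.
- mug: Bystander: blue ceramic mug with a handle, diameter 82, height 90. Origin: centre of its underside.
- cereal_bowl: Bystander: low white cereal bowl without a stem, diameter 110, height 45. Origin: centre of its underside.
- remote: Bystander: black TV remote lying flat, 160 x 44 x 18. Origin: centre of its underside.
- card_deck: Bystander: boxed deck of cards lying flat, 88 x 58 x 18. Origin: centre of its underside.
- toffee1: Toffee 1 of six alike: a chunky drum-shaped sweet in gold-coloured foil, 20 in diameter, 15 thick, 12 g, its foil smooth and slippery. Starts in the tumbler. Origin: its centre; z is the axis of the drum.
- toffee2: Toffee 2 of six alike: a chunky drum-shaped sweet in gold-coloured foil, 20 in diameter, 15 thick, 12 g, its foil smooth and slippery. Starts in the tumbler. Origin: its centre; z is the axis of the drum.
- toffee3: Toffee 3 of six alike: a chunky drum-shaped sweet in gold-coloured foil, 20 in diameter, 15 thick, 12 g, its foil smooth and slippery. Starts in the tumbler. Origin: its centre; z is the axis of the drum.
- toffee4: Toffee 4 of six alike: a chunky drum-shaped sweet in gold-coloured foil, 20 in diameter, 15 thick, 12 g, its foil smooth and slippery. Starts in the tumbler. Origin: its centre; z is the axis of the drum.
- toffee5: Toffee 5 of six alike: a chunky drum-shaped sweet in gold-coloured foil, 20 in diameter, 15 thick, 12 g, its foil smooth and slippery. Starts in the tumbler. Origin: its centre; z is the axis of the drum.
- toffee6: Toffee 6 of six alike: a chunky drum-shaped sweet in gold-coloured foil, 20 in diameter, 15 thick, 12 g, its foil smooth and slippery. Starts in the tumbler. Origin: its centre; z is the axis of the drum.
Mind the look-alikes: they are no part of the job. What is shaped like the cup_stand but green or red is not meant.

How it is judged:
By the outcome, as a careful person would: the job done as asked, in the order asked, and still so for the second after the job is handed in, with the robot touching nothing.
It also fails if it takes over 61 s, if anything falls off the work surface, if the arm or the gripper's body presses on something with over 40 N, if the wrist force passes 120 N, or if a joint passes its speed limit or range.

## Working session

There is one attempt and no reset: what is moved stays moved. The work goes in short steps, Python scripts to look and compute and a tool call to move; the robot and the scene stay as the last step left them, time stands still between calls to the robot, and variables do not carry over. Pictures are saved under pics/ and viewed, at most 10 in all, crops included, and the job is handed in when it is done.

Besides the shell and the picture viewer there is one more tool, called after ">>>" as a command line: name --argument value ..., lists and objects as JSON in quotes. apply_moves: Moves the arm, as the interface text tells. Its arguments: {"type":"object","properties":{"plan":{"type":"array"}},"required":["plan"]}

```bash
mkdir -p pics; cat > h.py <<'E'
import numpy as np, cv2
from workcell import robot
def grab(n,fn=None):
    f=robot.grab_frame(n)
    np.savez('/tmp/%s.npz'%n,**{k:np.array(v) for k,v in f.items()})
    if fn: cv2.imwrite('pics/'+fn,f['frame'][:,:,::-1])
    return f
def cloud(f):
    z=f['z_map'];K=np.array(f['intrinsics']);h,w=z.shape
    u,v=np.meshgrid(np.arange(w),np.arange(h))
    p=cv2.undistortPoints(np.stack([u,v],-1).reshape(-1,1,2).astype(np.float64),K,np.array([float(f['k1']),0,0,0])).reshape(h,w,2)
    P=np.stack([p[...,0]*z,p[...,1]*z,z],-1);T=np.array(f['T'])
    W=P@T[:3,:3].T+T[:3,3]; W[z==0]=np.nan
    return W
E
python3 - <<'E'
from h import *
a=grab('scene');b=grab('side')
im=np.vstack([a['frame'],b['frame']])[:,:,::-1]
cv2.imwrite('pics/a.png',a['frame'][:,:,::-1]);cv2.imwrite('pics/b.png',b['frame'][:,:,::-1])
s=robot.get_state();print(s, robot.grip_point_offset)
for f in(a,b):
  print(np.round(f['T'],2).tolist())
W=cloud(a)
for r in range(60,420,30): print(r,[tuple(np.round(W[r,c]/10,0)) if 0 else '%.0f,%.0f,%.0f'%tuple(W[r,c]) for c in range(40,560,80)])
E
```

```text
{'t': 0.1, 'joint_positions': array([ 1.1728013 ,  0.33385893,  0.03983097,  1.46620053, -0.01341316,
        1.34332094, -0.05853232]), 'joint_velocities': array([-0.00102819, -0.00077158, -0.00037554, -0.0035305 , -0.00133056,
        0.00045826,  0.0002479 ]), 'effort': array([ 5.34822088e-03, -6.60015464e+01,  1.37101438e+00, -4.06478906e+01,
        1.70547195e-02,  8.82077526e-03,  9.72591556e-05]), 'eef_pos': array([ 191.21736094, -620.78693523,  230.48889044]), 'tcp_rot': array([-3.10512506e+00, -4.67362740e-01,  4.72193330e-04]), 'force': array([0.11732482, 0.06855397, 0.73310696]), 'torque': array([ 0.05750408,  0.02447406, -0.05993533]), 'grip_force': 0.0, 'grip_width': 85.33447051071279} 18.700000000000003
[[-0.82, 0.42, -0.38, 880.69], [0.57, 0.59, -0.57, 494.88], [-0.02, -0.69, -0.73, 700.93], [0.0, 0.0, 0.0, 1.0]]
[[0.97, -0.14, 0.19, 412.69], [-0.23, -0.49, 0.84, -706.19], [-0.02, -0.86, -0.51, 530.46], [0.0, 0.0, 0.0, 1.0]]
60 ['669,-2337,-653', '591,-713,55', '365,-665,0', '189,-488,21', '-26,-371,2', '85,-27,197', '-990,-343,-304']
90 ['748,-2182,-753', '649,-560,5
[... 396 characters left out ...]
,1', '800,-212,4', '661,-113,3', '555,30,64', '388,82,2', '250,178,-0', '114,276,0']
240 ['1051,-999,-738', '830,-137,1', '699,-43,2', '574,55,12', '440,140,0', '311,232,-1', '185,324,1']
270 ['1091,-844,-736', '860,13,102', '733,19,-0', '610,106,0', '493,197,9', '368,280,1', '246,367,0']
300 ['1128,-713,-742', '881,-7,1', '763,74,-2', '646,157,-1', '530,239,-2', '418,323,3', '303,405,2']
330 ['1161,-589,-742', '903,47,-1', '791,128,2', '680,205,1', '570,283,1', '460,361,-0', '351,439,-0']
360 ['1191,-477,-742', '923,98,-0', '816,173,2', '711,248,2', '606,322,1', '502,396,3', '397,471,1']
390 ['1218,-375,-740', '941,145,4', '839,214,-2', '744,295,31', '637,357,1', '537,428,-0', '450,499,19']
```

View pics/a.png

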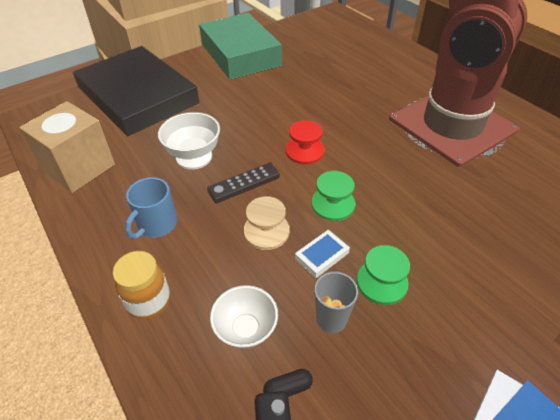

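View pics/b.png

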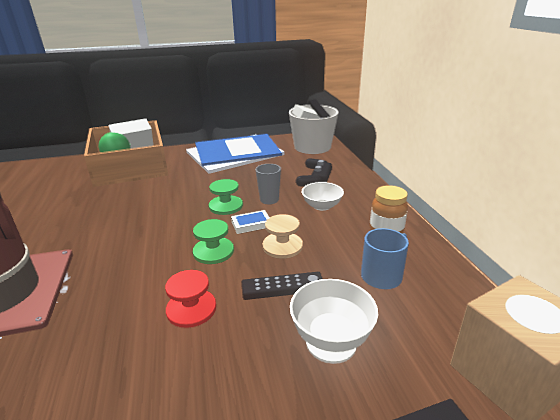

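Scene: tumbler at about (335,300), candy bowl on its stem at (190,140), pale stand at (267,212); mug (152,208), remote (245,182), deck (322,253), cereal bowl (245,315), green stands (335,190), (386,270), red (305,140). The side view agrees: tumbler (268,183), bowl (333,315), pale stand (282,232).

```bash
python3 - <<'E'
from h import *
from scipy.optimize import least_squares
L={n:dict(np.load('/tmp/%s.npz'%n)) for n in('scene','side')}
def fit(p,r=None):
    c0=p.mean(0)
    f=(lambda q:np.hypot(*(p-q[:2]).T)-(q[2] if r is None else r))
    s=least_squares(f,[*c0,40] if r is None else c0,loss='soft_l1',f_scale=1.5)
    return np.round(s.x,1),len(p)
C={n:cloud(L[n]) for n in L}
# boxes in scene/side: name:(scene c0,c1,r0,r1),(side..), zlo,zhi,
B={'tumbler':((310,360,268,335),(252,286,160,208),88,100),'tumbler50':((310,360,268,335),(252,286,160,208),45,60),
'bowl':((150,228,110,160),(285,385,275,365),72,88),'stand':((243,292,195,235),(260,306,214,250),60,69),'standfoot':((240,295,195,250),(258,306,214,258),2,9),
'mug':((120,180,175,240),(355,410,225,290),83,95),'green1':((310,358,170,200),(190,235,218,250),58,70),'green2':((362,412,245,282),(205,245,178,200),58,70),'red':((285,328,120,145),(163,212,270,303),58,70),
'cereal':((205,282,285,345),(298,348,180,212),38,52)}
for k,(a,b,lo,hi) in B.items():
  for n,q in(('scene',a),('side',b)):
    w=C[n][q[2]:q[3],q[0]:q[1]].reshape(-1,3);m=(w[:,2]>lo)&(w[:,2]<hi);w=w[m]
    if len(w)>8: print(k,n,*fit(w[:,:2]),'x',w[:,0].min().round(),w[:,0].max().round(),'y',w[:,1].min().round(),w[:,1].max().round(),'z',np.median(w[:,2]).round(1))
for k,q in (('deck',(295,350,232,275)),('remote',(205,282,163,200)),('jar',(112,172,250,315))):
    w=C['scene'][q[2]:q[3],q[0]:q[1]].reshape(-1,3);w=w[(w[:,2]>10)];print(k,w.min(0).round(),w.max(0).round())
E
```

```text
tumbler scene [598.3 240.   32. ] 411 x 564.0 631.0 y 206.0 273.0 z 94.2
tumbler side [596.2 237.1  32. ] 138 x 563.0 629.0 y 203.0 271.0 z 92.4
tumbler50 scene [598.2 241.2  28.2] 400 x 569.0 629.0 y 211.0 270.0 z 51.5
tumbler50 side [596.5 238.1  29.8] 102 x 566.0 624.0 y 207.0 242.0 z 52.8
bowl scene [ 593.7 -271.9   65.8] 556 x 524.0 662.0 y -343.0 -204.0 z 78.3
bowl side [ 592.1 -275.2   65.9] 1034 x 524.0 662.0 y -343.0 -204.0 z 78.4
stand scene [581.5  16.8  27.3] 963 x 542.0 618.0 y -23.0 53.0 z 64.7
stand side [578.6  10.6  27.6] 532 x 541.0 616.0 y -26.0 52.0 z 63.5
standfoot scene [563.5  -6.2  69.4] 252 x 476.0 635.0 y -99.0 83.0 z 2.8
standfoot side [582.4  39.   67.8] 130 x 534.0 628.0 y -33.0 101.0 z 5.5
mug scene [ 750.  -135.7   38.3] 392 x 710.0 790.0 y -177.0 -95.0 z 89.4
mug side [ 749.1 -139.3   39.1] 375 x 708.0 790.0 y -181.0 -99.0 z 87.8
green1 scene [427.   38.6  27.9] 859 x 388.0 463.0 y -2.0 74.0 z 64.6
green1 side [423.1  30.6  28.1] 581 x 387.0 461.0 y -4.0 75.0 z 63.6
green2 scene [477.9 237.3  27.2] 1319 x 439.0 515.0 y 199.0 275.0 z 64.4
green2 side [474.6 230.6  28.4] 340 x 438.0 512.0 y 195.0 272.0 z 63.4
red scene [ 370.7 -132.3   28.1] 600 x 331.0 406.0 y -173.0 -95.0 z 64.6
red side [ 367.9 -139.8   27.8] 1027 x 330.0 405.0 y -174.0 -97.0 z 63.9
cereal scene [726.2 167.9  51.2] 720 x 672.0 780.0 y 113.0 221.0 z 44.6
cereal side [724.3 165.1  51.8] 242 x 671.0 778.0 y 110.0 221.0 z 42.4
deck [481.  95.  10.] [593. 225.  98.]
remote [ 467. -152.   10.] [627.   2.  67.]
jar [801. -12.  10.] [880.  63. 105.]
```

```bash
python3 - <<'E'
from workcell import robot
print([d for d in dir(robot) if d[0]!='_'])
for n in [d for d in dir(robot) if d[0]!='_']:
    v=getattr(robot,n)
    if not callable(v): print(n,str(v)[:300])
E
ls
```

```text
['IKError', 'finish_job', 'get_state', 'grab_frame', 'grip_point_offset']
grip_point_offset 18.700000000000003
h.py
pics
```

>>> apply_moves --plan '[{"slide": [0, 0, -4], "angular": [0, 0, 0], "grip": 8.5}, {"slide": [0, 0, -4], "angular": [0, 0, 0], "grip": 8.5}, {"slide": [0, 0, -4], "angular": [0, 8, 0], "grip": 8.5}, {"slide": [0, 0, 0], "angular": [0, 8, 0], "grip": 8.5}, {"slide": [0, 0, 0], "angular": [0, 8, 0], "grip": 8.5}, {"slide": [0, 0, 0], "angular": [0, 0, 0], "grip": 8.5}]'

```text
t: 0.7
eef_pos: [185.3, -622.6, 348.9]
tcp_rot: [-2.98, -0.433, -0.635]
force: [-1.5, 0.0, -0.7]
grip_width: 84.9
grip_force: 0.0
```

```bash
cat >> h.py <<'E'
from scipy.spatial.transform import Rotation as R
import json,sys
def pose():
    s=robot.get_state();open('log.jsonl','a').write(json.dumps([list(map(float,s[k])) for k in('joint_positions','eef_pos','tcp_rot')])+'\n')
    return s,np.array(s['eef_pos']),R.from_rotvec(s['tcp_rot'])
def Rt(h,t,roll=0):
    h,t=np.radians([h,t]);z=np.array([np.cos(t)*np.cos(h),np.cos(t)*np.sin(h),-np.sin(t)])
    y=np.array([np.sin(h),-np.cos(h),0]);x=np.cross(y,z)
    return R.from_matrix(np.stack([x,y,z],1))*R.from_euler('z',roll,degrees=True)
# go(grasp-point target, heading, tilt, roll): slide (cm) first in current axes, then turn (deg); or turn first
def go(g,h,t,roll=0):
    s,p,r=pose();T=Rt(h,t,roll);tcp=np.array(g)+18.7*T.as_matrix()[:,2]
    d=tcp-p
    print('q',np.round(s['joint_positions'],2),'p',p.round(1),'grasp',(p-18.7*r.as_matrix()[:,2]).round(1),'F',np.round(s['force'],1))
    print(' axes x',r.as_matrix()[:,0].round(2),'z',r.as_matrix()[:,2].round(2),'w',round(s['grip_width'],1),'gf',s['grip_force'])
    print(' dist',np.linalg.norm(d).round(1),'slide now',(r.inv().apply(d)/10).round(2),'slide after turn',(T.inv().apply(d)/10).round(2),'turn',np.degrees((r.inv()*T).as_rotvec()).round(1))
E
python3 - <<'E'
from h import *
go([600,-250,300],10,35); go([480,122,180],45,35)
E
```

```text
q [ 1.4   0.34  0.05  1.28 -0.43  1.6   0.17] p [ 185.3 -622.6  348.9] grasp [ 178.  -624.9  366. ] F [-1.5  0.  -0.7]
 axes x [0.88 0.26 0.41] z [ 0.39  0.12 -0.91] w 84.9 gf 0.0
 dist 573.7 slide now [ 44.9  -23.68  26.72] slide after turn [ 23.13 -29.5   43.43] turn [-4.4 30.9  5. ]
q [ 1.4   0.34  0.05  1.28 -0.43  1.6   0.17] p [ 185.3 -622.6  348.9] grasp [ 178.  -624.9  366. ] F [-1.5  0.  -0.7]
 axes x [0.88 0.26 0.41] z [ 0.39  0.12 -0.91] w 84.9 gf 0.0
 dist 834.5 slide now [ 38.98 -63.62  37.38] slide after turn [ 28.31 -31.82  71.76] turn [ 18.1  30.2 -22.3]
```

>>> apply_moves --plan '[{"slide": [3.7, -2, 2.2], "angular": [0, 0, 0], "grip": 8.5}, {"slide": [3.7, -2, 2.2], "angular": [0, 0, 0], "grip": 8.5}, {"slide": [3.7, -2, 2.2], "angular": [0, 0, 0], "grip": 8.5}, {"slide": [3.7, -2, 2.2], "angular": [0, 0, 0], "grip": 8.5}, {"slide": [3.7, -2, 2.2], "angular": [0, 0, 0], "grip": 8.5}, {"slide": [3.7, -2, 2.2], "angular": [0, 0, 0], "grip": 8.5}, {"slide": [3.7, -2, 2.2], "angular": [0, 0, 0], "grip": 8.5}, {"slide": [3.7, -2, 2.2], "angular": [0, 0, 0], "grip": 8.5}, {"slide": [3.7, -2, 2.2], "angular": [0, 0, 0], "grip": 8.5}, {"slide": [3.7, -2, 2.2], "angular": [0, 0, 0], "grip": 8.5}]'

```text
t: 1.7
eef_pos: [542.3, -301.9, 300.5]
tcp_rot: [-2.981, -0.451, -0.632]
force: [0.6, -0.3, 0.7]
grip_width: 85.0
grip_force: 0.0
```

```bash
python3 - <<'E'
from h import *
go([480,122,180],45,35);go([600,-100,300],45,35)
E
```

```text
q [ 0.91  0.09 -0.3   1.69 -0.33  1.13 -0.55] p [ 542.3 -301.9  300.5] grasp [ 535.1 -304.2  317.6] F [ 0.6 -0.3  0.7]
 axes x [0.87 0.27 0.41] z [ 0.39  0.12 -0.91] w 85.0 gf 0.0
 dist 457.1 slide now [  1.94 -43.07  15.18] slide after turn [  4.8  -34.38  29.73] turn [ 17.9  30.5 -21.7]
q [ 0.91  0.09 -0.3   1.69 -0.33  1.13 -0.55] p [ 542.3 -301.9  300.5] grasp [ 535.1 -304.2  317.6] F [ 0.6 -0.3  0.7]
 axes x [0.87 0.27 0.41] z [ 0.39  0.12 -0.91] w 85.0 gf 0.0
 dist 223.8 slide now [ 11.28 -18.3    6.22] slide after turn [ 10.49 -10.2   16.94] turn [ 17.9  30.5 -21.7]
```

>>> apply_moves --plan '[{"slide": [0.2, -4.3, 1.0], "angular": [0, 0, 0], "grip": 8.5}, {"slide": [0.2, -4.3, 1.0], "angular": [0, 0, 0], "grip": 8.5}, {"slide": [0.2, -4.3, 1.0], "angular": [0, 0, 0], "grip": 8.5}, {"slide": [0.2, -4.3, 1.0], "angular": [0, 0, 0], "grip": 8.5}, {"slide": [0.2, -4.3, 1.0], "angular": [0, 0, 0], "grip": 8.5}, {"slide": [0.2, -4.3, 1.0], "angular": [0, 0, 0], "grip": 8.5}, {"slide": [0.2, -4.3, 1.0], "angular": [0, 0, 0], "grip": 8.5}, {"slide": [0.2, -4.3, 1.0], "angular": [0, 0, 0], "grip": 8.5}, {"slide": [0.2, -4.3, 1.0], "angular": [0, 0, 0], "grip": 8.5}, {"slide": [0.2, -4.3, 1.0], "angular": [0, 0, 0], "grip": 8.5}]'

```text
t: 2.7
eef_pos: [469.8, 126.0, 217.1]
tcp_rot: [-2.982, -0.451, -0.634]
force: [0.6, -0.2, -0.1]
grip_width: 84.7
grip_force: 0.0
```

>>> apply_moves --plan '[{"slide": [0, 0, 0], "angular": [3.6, 6.1, -4.3], "grip": 8.5}, {"slide": [0, 0, 0], "angular": [3.6, 6.1, -4.3], "grip": 8.5}, {"slide": [0, 0, 0], "angular": [3.6, 6.1, -4.3], "grip": 8.5}, {"slide": [0, 0, 0], "angular": [3.6, 6.1, -4.3], "grip": 8.5}, {"slide": [0, 0, 0], "angular": [3.6, 6.1, -4.3], "grip": 8.5}, {"slide": [0, 0, 0], "angular": [0, 0, 0], "grip": 8.5}]'

```text
t: 3.3
eef_pos: [465.6, 124.1, 212.0]
tcp_rot: [-2.602, -0.789, -0.965]
force: [1.3, 0.0, 0.1]
grip_width: 85.0
grip_force: 0.0
```

```bash
python3 - <<'E'
from h import *
go([510,152,120],45,35)
E
```

```text
q [ 0.41 -0.38 -0.38  2.38 -0.94  0.72 -0.36] p [465.6 124.1 212. ] grasp [455.8 116.5 226. ] F [1.3 0.  0.1]
 axes x [0.63 0.4  0.66] z [ 0.52  0.41 -0.75] w 85.0 gf 0.0
 dist 122.9 slide now [-1.77  0.48 12.15] slide after turn [-4.61  1.17 11.33] turn [ 5.7 13.1 -8.9]
```

```bash
cat > kin.py <<'E'
from h import *
from scipy.optimize import least_squares
import itertools
ez=np.array([0,0,1.]);ex=np.array([1.,0,0])
def rz(a):return R.from_euler('z',a)
def ry(a):return R.from_euler('y',a)
def fk(q,P,S):
    o1,o7,d1,L1,L2,L3,a1,a2,a3=P
    r=rz(S[0]*q[0]+o1);p=d1*ez+r.apply(a3*ex)
    r=r*ry(q[1])*rz(S[1]*q[2]);p=p+r.apply(L1*ez+a1*ex)
    r=r*ry(q[3])*rz(S[2]*q[4]);p=p+r.apply(L2*ez-a1*ex)
    r=r*ry(q[5]);p=p+r.apply(a2*ex)
    r=r*rz(S[3]*q[6]+o7);p=p+r.apply(L3*ez)
    return p,r
E
python3 - <<'E'
from kin import *
D=[json.loads(l) for l in open('log.jsonl')]
D.append([[ 1.1728013 ,  0.33385893,  0.03983097,  1.46620053, -0.01341316,1.34332094, -0.05853232],[ 191.21736094, -620.78693523,  230.48889044],[-3.10512506e+00, -4.67362740e-01,  4.72193330e-04]])
D=[D[i] for i in (0,2,4,5)]
best=None
for S in itertools.product([1,-1],repeat=4):
  for o1 in(0,1.57,3.14,-1.57):
   for o7 in(0,1.57,3.14,-1.57):
    def f(P):
      o=[]
      for q,p,w in D:
        a,b=fk(q,P,S);o+=list(a-p)+list(300*(R.from_rotvec(w).inv()*b).as_rotvec())
      return np.array(o)
    s=least_squares(f,[o1,o7,350,400,400,200,0,0,0],max_nfev=25)
    if best is None or s.cost<best[0]: best=(s.cost,S,s.x,f(s.x));print(best[0],S,s.x.round(3))
print(best[3].round(1))
json.dump([best[1],list(best[2])],open('kin.json','w'))
E
```

```text
22590.807413687508 (1, 1, 1, 1) [ 7.290000e-01 -1.548000e+00  1.666270e+03 -1.257707e+03  1.255526e+03
  2.844210e+02  4.351040e+02 -1.800830e+02 -2.107938e+03]
22590.80741125941 (1, 1, 1, 1) [ 7.290000e-01  4.735000e+00  1.666266e+03 -1.257705e+03  1.255528e+03
  2.844210e+02  4.351070e+02 -1.800800e+02 -2.107941e+03]
182.71032679696214 (-1, -1, -1, -1) [-5.60000e-02  1.52100e+00  2.22731e+02  4.84444e+02  4.88888e+02
  3.39564e+02  3.51200e+00 -9.19900e+00 -3.08900e+00]
182.71032679605378 (-1, -1, -1, -1) [-5.60000e-02  1.52100e+00  2.22731e+02  4.84444e+02  4.88888e+02
  3.39564e+02  3.51200e+00 -9.19900e+00 -3.08900e+00]
182.71032679598636 (-1, -1, -1, -1) [-5.60000e-02  1.52100e+00  2.22731e+02  4.84444e+02  4.88888e+02
  3.39564e+02  3.51200e+00 -9.19900e+00 -3.08900e+00]
182.71032679596289 (-1, -1, -1, -1) [-5.60000e-02  1.52100e+00  2.22731e+02  4.84444e+02  4.88888e+02
  3.39564e+02  3.51200e+00 -9.19900e+00 -3.08900e+00]
[ -1.7  -3.8  -3.7  -6.8  -0.1   0.3   1.1  -0.9   2.9  -6.8  -0.2   0.3
   0.6   1.6  -0.9 -11.1   0.5  -2.4   6.2   7.3   1.7   0.    0.    1.8]
```

```bash
cat >> kin.py <<'E'
try: S0,P0=json.load(open('kin.json'))
except Exception: pass
lo=np.array([-2.58,-.38,-1.3,.25,-1.5,.08,-2.65])+.04;hi=np.array([2.58,2.09,1.39,2.4,4.64,2.09,2.65])-.04
def ik(g,T,q0,w=4.):
    tcp=np.array(g)+18.7*T.as_matrix()[:,2]
    def f(q):
        a,b=fk(q,P0,S0);return np.r_[a-tcp,300*(T.inv()*b).as_rotvec(),w*(q-q0)]
    s=least_squares(f,np.clip(q0,lo+.01,hi-.01),bounds=(lo,hi),max_nfev=40)
    return s.x,np.linalg.norm(f(s.x)[:6])
E
python3 - <<'E'
from kin import *
q0=np.array(robot.get_state()['joint_positions'])
for h in (60,80,100):
  for t in (20,30):
    q,e=ik([597,239,62],Rt(h,t),q0);out=[(q.round(2),e.round(0))]
    qg=q;q,e=ik([597,239,150],Rt(h,t),q)
    for y in (150,14,-130,-273):
        q,e=ik([585,y,200],Rt(h,t),q);out.append((q.round(2),e.round(0)))
    print(h,t);[print('  ',*o) for o in out]
    for sg in(1,-1):
        qq=q;o=[]
        for a in range(20,181,20):
            qq,e=ik([593,-273,160],Rt(h,t*max(0,1-a/100),sg*a),qq,2.);o.append('%d:%.0f'%(a,e))
        print('   roll',sg,o,qq.round(2))
E
```

```text
60 20
   [ 1.01  1.18 -1.25  2.18 -1.46  0.13  1.26] 2.0
   [ 1.22  0.59 -1.22  2.18 -1.2   0.64  0.64] 0.0
   [ 1.34  0.59 -1.07  2.07 -0.97  0.9   0.56] 0.0
   [ 1.39  0.68 -0.93  1.86 -0.78  1.12  0.49] 0.0
   [ 1.39  0.8  -0.82  1.58 -0.65  1.33  0.43] 0.0
   roll 1 ['20:0', '40:0', '60:0', '80:0', '100:0', '120:0', '140:0', '160:0', '180:0'] [ 1.12  0.91 -0.39  1.55 -1.07  1.63 -2.39]
   roll -1 ['20:0', '40:0', '60:0', '80:0', '100:0', '120:0', '140:28', '160:121', '180:213'] [ 1.45  1.23 -1.26  1.37 -0.17  1.33  2.61]
60 30
   [ 0.81  0.76 -1.04  2.17 -1.46  0.31  0.95] 1.0
   [ 1.02  0.31 -0.99  2.14 -1.17  0.76  0.46] 0.0
   [ 1.15  0.37 -0.86  2.04 -0.98  0.97  0.46] 0.0
   [ 1.22  0.5  -0.74  1.85 -0.8   1.16  0.45] 0.0
   [ 1.25  0.65 -0.64  1.58 -0.66  1.34  0.42] 0.0
   roll 1 ['20:0', '40:0', '60:0', '80:0', '100:0', '120:0', '140:0', '160:0', '180:0'] [ 1.06  0.89 -0.3   1.55 -1.12  1.67 -2.37]
   roll -1 ['20:0', '40:0', '60:0', '80:0', '100:0', '120:0', '140:28', '160:121', '180:213'] [ 1.45  1.23 -1.26  1.37 -0.17  1.33  2.61]
80 20
   [ 0.5   0.75 -0.56  1.96 -1.2
[... 1387 characters left out ...]
 -0.65  1.02 -0.58  2.05 -2.61]
   roll -1 ['20:0', '40:0', '60:0', '80:0', '100:0', '120:0', '140:2', '160:100', '180:198'] [ 1.1   1.5  -1.26  0.85 -0.31  2.05  2.61]
100 30
   [ 0.39  0.77 -0.53  1.72 -0.76  1.11  0.61] 0.0
   [ 0.53  0.56 -0.52  1.68 -0.74  1.38  0.51] 0.0
   [ 0.66  0.62 -0.46  1.57 -0.65  1.57  0.59] 0.0
   [ 0.76  0.73 -0.39  1.36 -0.55  1.76  0.64] 0.0
   [ 0.83  0.89 -0.35  1.05 -0.48  1.97  0.67] 0.0
   roll 1 ['20:0', '40:0', '60:0', '80:0', '100:0', '120:0', '140:0', '160:0', '180:24'] [ 1.    1.21 -0.65  1.02 -0.58  2.05 -2.61]
   roll -1 ['20:0', '40:0', '60:0', '80:0', '100:0', '120:0', '140:2', '160:100', '180:198'] [ 1.1   1.5  -1.26  0.85 -0.31  2.05  2.61]
```

```bash
python3 - <<'E'
from h import *
go([575,110,200],80,30)
E
```

```text
q [ 0.41 -0.38 -0.38  2.38 -0.94  0.72 -0.36] p [465.6 124.1 212. ] grasp [455.8 116.5 226. ] F [1.3 0.  0.1]
 axes x [0.63 0.4  0.66] z [ 0.52  0.41 -0.75] w 85.0 gf 0.0
 dist 114.2 slide now [5.76 6.35 7.55] slide after turn [-0.79 11.02  2.91] turn [ 33.4  16.3 -30.7]
```

>>> apply_moves --plan '[{"slide": [1.4, 1.6, 1.9], "angular": [0, 0, 0], "grip": 8.5}, {"slide": [1.4, 1.6, 1.9], "angular": [0, 0, 0], "grip": 8.5}, {"slide": [1.4, 1.6, 1.9], "angular": [0, 0, 0], "grip": 8.5}, {"slide": [1.4, 1.6, 1.9], "angular": [0, 0, 0], "grip": 8.5}, {"slide": [0, 0, 0], "angular": [5.6, 2.7, -5.1], "grip": 8.5}, {"slide": [0, 0, 0], "angular": [5.6, 2.7, -5.1], "grip": 8.5}, {"slide": [0, 0, 0], "angular": [5.6, 2.7, -5.1], "grip": 8.5}, {"slide": [0, 0, 0], "angular": [5.6, 2.7, -5.1], "grip": 8.5}, {"slide": [0, 0, 0], "angular": [5.6, 2.7, -5.1], "grip": 8.5}, {"slide": [0, 0, 0], "angular": [5.6, 2.7, -5.1], "grip": 8.5}]'

```text
t: 4.3
eef_pos: [576.8, 126.9, 188.0]
tcp_rot: [-1.778, -1.443, -0.99]
force: [0.3, 1.5, 0.6]
grip_width: 85.1
grip_force: 0.0
```

>>> apply_moves --plan '[{"slide": [0, 0, 0], "angular": [0, 0, 0], "grip": 8.5}, {"slide": [0, 0, 0], "angular": [0, 0, 0], "grip": 8.5}]'

```text
t: 4.5
eef_pos: [577.3, 127.8, 188.2]
tcp_rot: [-1.784, -1.437, -0.992]
force: [-0.6, -0.5, 0.6]
grip_width: 85.2
grip_force: 0.0
```

```bash
python3 - <<'E'
from h import *
f=grab('wrist','w1.png')
go([577,128,125],80,30)
W=cloud(f);m=(W[...,2]>86)&(W[...,2]<100)&(np.hypot(W[...,0]-597,W[...,1]-239)<50)
w=W[m];print(len(w),w.min(0) if len(w) else '',w.max(0) if len(w) else '')
E
```

```text
q [ 0.51  0.37 -0.3   1.92 -1.03  1.19  0.58] p [576.9 128.1 189. ] grasp [573.8 112.4 198.6] F [0.4 0.  1.4]
 axes x [0.12 0.5  0.86] z [ 0.16  0.84 -0.51] w 84.8 gf 0.0
 dist 75.1 slide now [-5.46  0.09  5.15] slide after turn [-5.55  0.01  5.06] turn [ 0.9  1.  -1.7]
1442 [563.75374662 203.08965214  86.05012244] [630.81187108 270.39980559  96.81210973]
```

View pics/w1.png

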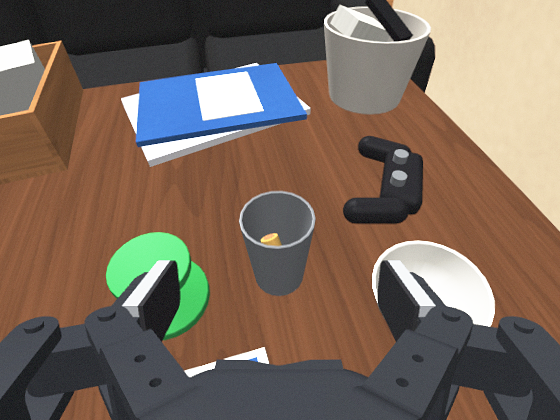

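>>> apply_moves --plan '[{"slide": [-1.4, 0, 1.3], "angular": [0.2, 0.2, -0.4], "grip": 8.5}, {"slide": [-1.4, 0, 1.3], "angular": [0.2, 0.2, -0.4], "grip": 8.5}, {"slide": [-1.4, 0, 1.3], "angular": [0.2, 0.3, -0.4], "grip": 8.5}, {"slide": [-1.3, 0, 1.2], "angular": [0.3, 0.3, -0.5], "grip": 8.5}, {"slide": [0, 0, 2], "angular": [0, 0, 0], "grip": 8.5}, {"slide": [0, 0, 2], "angular": [0, 0, 0], "grip": 8.5}, {"slide": [0, 0, 2], "angular": [0, 0, 0], "grip": 8.5}, {"slide": [0, 0, 0], "angular": [0, 0, 0], "grip": 8.5}]'

```text
t: 5.35
eef_pos: [587.0, 197.7, 86.7]
tcp_rot: [-1.737, -1.465, -1.007]
force: [0.0, 0.2, -0.4]
grip_width: 85.0
grip_force: 0.0
```

```bash
python3 - <<'E'
from h import *
go([597,238,60],80,30)
E
```

```text
q [ 0.44  0.55 -0.36  1.96 -1.12  1.    0.77] p [587.  197.7  86.7] grasp [584.3 181.7  96. ] F [ 0.   0.2 -0.4]
 axes x [0.08 0.49 0.87] z [ 0.15  0.85 -0.5 ] w 85.0 gf 0.0
 dist 68.0 slide now [-0.25  0.3   6.79] slide after turn [-0.24  0.28  6.79] turn [-0.1 -0.1  0.2]
```

>>> apply_moves --plan '[{"slide": [-0.1, 0.2, 1.5], "angular": [0, 0, 0], "grip": 8.5}, {"slide": [-0.1, 0.1, 1.5], "angular": [0, 0, 0], "grip": 8.5}, {"slide": [0, 0, 1.5], "angular": [0, 0, 0], "grip": 8.5}, {"slide": [0, 0, 1.5], "angular": [0, 0, 0], "grip": 8.5}, {"slide": [0, 0, 1.0], "angular": [0, 0, 0], "grip": 8.5}, {"slide": [0, 0, 0], "angular": [0, 0, 0], "grip": 8.5}]'

```text
t: 5.95
eef_pos: [601.5, 254.4, 49.3]
tcp_rot: [-1.737, -1.462, -1.01]
force: [-0.8, -0.1, -0.4]
grip_width: 84.8
grip_force: 0.0
```

>>> apply_moves --plan '[{"slide": [0, 0, 0], "angular": [0, 0, 0], "grip": 5.5}, {"slide": [0, 0, 0], "angular": [0, 0, 0], "grip": 5.5}, {"slide": [0, 0, 0], "angular": [0, 0, 0], "grip": 5.5}, {"slide": [0, 0, 0], "angular": [0, 0, 0], "grip": 5.5}, {"slide": [0, 0, 0], "angular": [0, 0, 0], "grip": 5.5}, {"slide": [0, 0, 0], "angular": [0, 0, 0], "grip": 5.5}]'

```text
t: 6.55
eef_pos: [602.7, 252.2, 50.3]
tcp_rot: [-1.739, -1.463, -1.012]
force: [-2.6, -1.8, 4.1]
grip_width: 61.0
grip_force: 63.6
```

```bash
python3 - <<'E'
from h import *
go([597,238,160],80,30)
f=grab('wrist','w2.png')
E
```

```text
q [ 0.37  0.64 -0.41  1.94 -1.19  0.88  0.81] p [602.7 252.2  50.3] grasp [599.8 236.2  59.6] F [-2.6 -1.8  4.1]
 axes x [0.08 0.49 0.87] z [ 0.15  0.85 -0.5 ] w 61.0 gf 63.55363584472798
 dist 100.4 slide now [ 8.77 -0.28 -4.88] slide after turn [ 8.75 -0.31 -4.91] turn [ 0.1 -0.2  0.2]
```

View pics/w2.png

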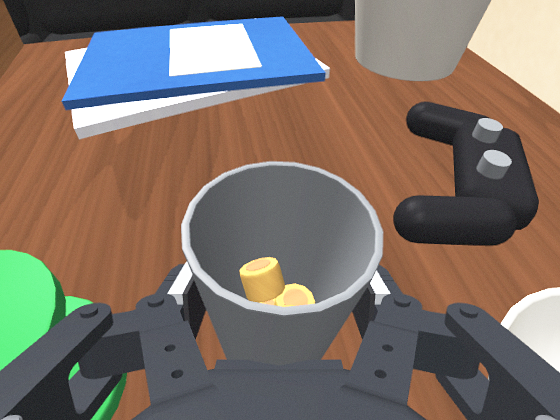

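The tumbler (rim centred at about (283,235)) is between the pads, with the toffees visible inside. Lifting.

>>> apply_moves --plan '[{"slide": [0.9, 0, -0.5], "angular": [0, 0, 0], "grip": 5.5}, {"slide": [1.7, 0, -1], "angular": [0, 0, 0], "grip": 5.5}, {"slide": [1.7, 0, -1], "angular": [0, 0, 0], "grip": 5.5}, {"slide": [1.7, 0, -1], "angular": [0, 0, 0], "grip": 5.5}, {"slide": [1.7, 0, -1], "angular": [0, 0, 0], "grip": 5.5}, {"slide": [1.7, 0, -1], "angular": [0, 0, 0], "grip": 5.5}, {"slide": [0.9, 0, -0.5], "angular": [0, 0, 0], "grip": 5.5}, {"slide": [0, 0, 0], "angular": [0, 0, 0], "grip": 5.5}]'

```text
t: 7.4
eef_pos: [602.4, 251.7, 170.5]
tcp_rot: [-1.739, -1.465, -1.014]
force: [-0.2, -0.1, -0.7]
grip_width: 60.6
grip_force: 64.5
```

```bash
python3 - <<'E'
from kin import *
go([563,-273,190],80,30)
q=np.array(robot.get_state()['joint_positions'])
for y in (100,0,-100,-200,-273): q,e=ik([585,y,180],Rt(80,30),q);print(q.round(2),round(e,1))
for a in range(20,161,20): q,e=ik([563,-273,165],Rt(80,30*max(0,1-a/80),a),q);print(a,q.round(2),round(e,1))
E
```

```text
q [ 0.37  0.42 -0.4   1.92 -1.13  1.    0.59] p [602.4 251.7 170.5] grasp [599.6 235.7 179.8] F [-0.2 -0.1 -0.7]
 axes x [0.08 0.49 0.87] z [ 0.15  0.85 -0.5 ] w 60.6 gf 64.46034024789697
 dist 510.1 slide now [-24.38   5.22 -44.51] slide after turn [-24.49   5.23 -44.44] turn [ 0.2 -0.2  0.3]
[ 0.51  0.42 -0.31  1.89 -1.    1.23  0.59] 0.0
[ 0.61  0.47 -0.24  1.8  -0.91  1.37  0.63] 0.0
[ 0.69  0.55 -0.19  1.66 -0.84  1.51  0.65] 0.0
[ 0.77  0.66 -0.15  1.48 -0.78  1.64  0.67] 0.0
[ 0.82  0.75 -0.13  1.32 -0.74  1.74  0.66] 0.0
20 [ 0.83  0.8  -0.09  1.36 -0.82  1.81  0.39] 0.0
40 [ 0.83  0.86 -0.06  1.33 -0.9   1.89  0.06] 0.0
60 [ 0.83  0.92 -0.04  1.32 -0.98  1.98 -0.27] 0.0
80 [ 0.84  0.98 -0.05  1.3  -1.05  2.05 -0.62] 0.0
100 [ 0.84  0.98 -0.05  1.3  -1.05  2.05 -0.97] 0.0
120 [ 0.84  0.98 -0.05  1.3  -1.05  2.05 -1.32] 0.0
140 [ 0.84  0.98 -0.05  1.3  -1.05  2.05 -1.67] 0.0
160 [ 0.84  0.98 -0.05  1.3  -1.05  2.05 -2.02] 0.0
```

>>> apply_moves --plan '[{"slide": [-1, 0.2, -1.8], "angular": [0, 0, 0], "grip": 5.5}, {"slide": [-2, 0.4, -3.7], "angular": [0, 0, 0], "grip": 5.5}, {"slide": [-2, 0.4, -3.7], "angular": [0, 0, 0], "grip": 5.5}, {"slide": [-2, 0.4, -3.7], "angular": [0, 0, 0], "grip": 5.5}, {"slide": [-2, 0.4, -3.7], "angular": [0, 0, 0], "grip": 5.5}, {"slide": [-2, 0.4, -3.7], "angular": [0, 0, 0], "grip": 5.5}, {"slide": [-2, 0.4, -3.7], "angular": [0, 0, 0], "grip": 5.5}, {"slide": [-2, 0.4, -3.7], "angular": [0, 0, 0], "grip": 5.5}, {"slide": [-2, 0.4, -3.7], "angular": [0, 0, 0], "grip": 5.5}, {"slide": [-2, 0.4, -3.7], "angular": [0, 0, 0], "grip": 5.5}]'

```text
t: 8.4
eef_pos: [569.4, -149.5, 177.5]
tcp_rot: [-1.739, -1.461, -1.01]
force: [0.7, -0.0, -1.5]
grip_width: 60.8
grip_force: 64.7
```

>>> apply_moves --plan '[{"slide": [-2, 0.4, -3.7], "angular": [0, 0, 0], "grip": 5.5}, {"slide": [-2, 0.4, -3.7], "angular": [0, 0, 0], "grip": 5.5}, {"slide": [-1, 0.2, -1.8], "angular": [0, 0, 0], "grip": 5.5}, {"slide": [0, 0, 0], "angular": [0, 0, 0], "grip": 5.5}]'

```text
t: 8.8
eef_pos: [560.7, -256.6, 178.6]
tcp_rot: [-1.745, -1.458, -1.011]
force: [-0.1, 0.2, -1.3]
grip_width: 61.1
grip_force: 64.8
```

```bash
python3 - <<'E'
from kin import *
go([553,-273,165],80,10)
a=np.array([.866,0,-.5])
for T in(10,15):
  for r in (0,60,80,90,100,110,120,140,160):
    v=Rt(80,T,r).apply(a);print(T,r,'axis',v.round(2),'mouth off',(35*v).round(),)
E
```

```text
q [ 0.84  0.73 -0.08  1.36 -0.77  1.73  0.74] p [ 560.7 -256.6  178.6] grasp [ 557.8 -272.6  187.9] F [-0.1  0.2 -1.3]
 axes x [0.09 0.49 0.87] z [ 0.16  0.85 -0.5 ] w 61.1 gf 64.76416842400795
 dist 17.5 slide now [-1.41 -0.48  0.92] slide after turn [-1.64 -0.47  0.39] turn [ 0.3 19.9 -0. ]
10 0 axis [-0.06 -0.34  0.94] mouth off [ -2. -12.  33.]
10 60 axis [ 0.67 -0.54  0.51] mouth off [ 23. -19.  18.]
10 80 axis [ 0.76 -0.61  0.23] mouth off [ 27. -21.   8.]
10 90 axis [ 0.77 -0.64  0.09] mouth off [ 27. -22.   3.]
10 100 axis [ 0.75 -0.66 -0.06] mouth off [ 26. -23.  -2.]
10 110 axis [ 0.71 -0.68 -0.2 ] mouth off [ 25. -24.  -7.]
10 120 axis [ 0.64 -0.69 -0.34] mouth off [ 22. -24. -12.]
10 140 axis [ 0.44 -0.7  -0.57] mouth off [ 15. -24. -20.]
10 160 axis [ 0.18 -0.68 -0.71] mouth off [  6. -24. -25.]
15 0 axis [-0.04 -0.25  0.97] mouth off [-2. -9. 34.]
15 60 axis [ 0.67 -0.5   0.55] mouth off [ 24. -17.  19.]
15 80 axis [ 0.76 -0.59  0.27] mouth off [ 27. -20.  10.]
15 90 axis [ 0.77 -0.63  0.13] mouth off [ 27. -22.   5.]
15 100 axis [ 0.75 -0.66 -0.02] mouth off [ 26. -23.  -1.]
15 110 axis [ 0.7  -0.69 -0.16] mouth off [ 25. -24.  -5.]
15 120 axis [ 0.64 -0.72 -0.29] mouth off [ 22. -25. -10.]
15 140 axis [ 0.43 -0.74 -0.51] mouth off [ 15. -26. -18.]
15 160 axis [ 0.17 -0.73 -0.66] mouth off [  6. -26. -23.]
```

Cup axis leans 30° toward the palm in this grasp, so a pour would run near the gripper body; I'll set it down on clear table and regrasp flatter first.

```bash
python3 - <<'E'
from kin import *
for n in('scene','side'):
    W=cloud(dict(np.load('/tmp/%s.npz'%n)))
    for lo_,hi_ in((8,40),(40,130)):
        g=np.full((13,14),'.')
        m=(W[...,2]>lo_)&(W[...,2]<hi_)
        for x,y,_ in W[m]:
            i,j=int((x-320)//20),int((-y-140+0)//30)
            if 0<=i<13 and 0<=j<14:g[i,j]='#'
        print(n,lo_);print('\n'.join('%d '%(320+20*i)+''.join(r) for i,r in enumerate(g)))
q=np.array(robot.get_state()['joint_positions'])
go([440,-255,190],80,30)
for g,t in (([500,-260,190],30),([440,-255,190],30),([440,-255,61],30),([423,-353,115],30),([423,-353,115],15),([440,-255,65],15),([440,-255,190],15),([570,-265,170],15),([570,-265,170],5)):
    q,e=ik(g,Rt(80,t),q);print(g,t,q.round(2),round(e,1))
E
```

```text
scene 8
320 ............#.
340 ............##
360 ##............
380 ##............
400 #.............
420 ..............
440 ..............
460 ..........#...
480 #.........#...
500 #.........#...
520 #.........#...
540 #..###....#...
560 #..###....#...
scene 40
320 #...........##
340 #...........##
360 ##............
380 #.............
400 #.............
420 ..............
440 ..............
460 ..........#...
480 ..........####
500 ..........####
520 ...###....####
540 ..#####...####
560 ..#..##...####
side 8
320 ##............
340 ##............
360 ##............
380 ##............
400 #.............
420 ..............
440 ..............
460 #.............
480 #.............
500 #.............
520 #.............
540 #..###........
560 #.####........
side 40
320 #.............
340 ##............
360 ##............
380 ##............
400 #.............
420 ..............
440 ..............
460 ..............
480 ..............
500 ..............
520 ...###........
540 ..#####.......
560 ..##..#.......
q [ 0.84  0.73 -0.08  1.36 -0.77  1.73  0.74] p [ 560.7 -256.6  178.6] grasp [ 557.8 -272.6  187.9] F [-0.1  0.2 -1.3]
 axes x [0.09 0.49 0.87] z [ 0.16  0.85 -0.5 ] w 61.1 gf 64.76416842400795
 dist 119.2 slide now [  0.   -11.91  -0.43] slide after turn [  0.02 -11.92  -0.38] turn [ 0.3 -0.1 -0.1]
[500, -260, 190] 30 [ 0.86  0.61 -0.07  1.53 -0.72  1.75  0.78] 0.0
[440, -255, 190] 30 [ 0.91  0.54 -0.04  1.64 -0.68  1.76  0.86] 0.0
[440, -255, 61] 30 [ 0.9   0.72 -0.04  1.68 -0.67  1.6   0.99] 0.0
[423, -353, 115] 30 [ 0.98  0.75 -0.    1.46 -0.62  1.79  0.95] 0.0
[423, -353, 115] 15 [ 1.04  0.9  -0.05  1.38 -0.71  1.96  0.95] 0.0
[440, -255, 65] 15 [ 0.97  0.86 -0.08  1.6  -0.74  1.77  1.02] 0.0
[440, -255, 190] 15 [ 0.98  0.68 -0.09  1.6  -0.78  1.9   0.89] 0.0
[570, -265, 170] 15 [ 0.86  0.85 -0.14  1.34 -0.87  1.86  0.73] 0.0
[570, -265, 170] 5 [ 0.9   0.94 -0.18  1.32 -0.95  1.94  0.73] 0.0
```

>>> apply_moves --plan '[{"slide": [0, -1.5, 0], "angular": [0, 0, 0], "grip": 5.5}, {"slide": [0, -3, 0], "angular": [0, 0, 0], "grip": 5.5}, {"slide": [0, -3, 0], "angular": [0, 0, 0], "grip": 5.5}, {"slide": [0, -3, 0], "angular": [0, 0, 0], "grip": 5.5}, {"slide": [0, -1.4, -0.4], "angular": [0, 0, 0], "grip": 5.5}, {"slide": [-1.7, 0, 1], "angular": [0, 0, 0], "grip": 5.5}, {"slide": [-2.6, 0, 1.5], "angular": [0, 0, 0], "grip": 5.5}, {"slide": [-2.6, 0, 1.5], "angular": [0, 0, 0], "grip": 5.5}, {"slide": [-1.7, 0, 1], "angular": [0, 0, 0], "grip": 5.5}, {"slide": [0, 0, 0], "angular": [0, 0, 0], "grip": 5.5}]'

```text
t: 9.8
eef_pos: [444.1, -233.3, 80.3]
tcp_rot: [-1.737, -1.458, -1.01]
force: [0.1, -0.3, -2.1]
grip_width: 60.8
grip_force: 64.7
```

```bash
python3 - <<'E'
from kin import *
go([440,-255,60],80,30)
E
```

```text
q [ 0.92  0.71 -0.06  1.65 -0.7   1.6   0.99] p [ 444.1 -233.3   80.3] grasp [ 441.3 -249.3   89.5] F [ 0.1 -0.3 -2.1]
 axes x [0.09 0.49 0.87] z [ 0.15  0.86 -0.49] w 60.8 gf 64.7435895219678
 dist 30.2 slide now [-2.87 -0.02  0.95] slide after turn [-2.86 -0.03  0.97] turn [-0.1 -0.4  0. ]
```

>>> apply_moves --plan '[{"slide": [-1.2, 0, 0.7], "angular": [0, 0, 0], "grip": 5.5}, {"slide": [-0.9, 0, 0.5], "angular": [0, 0, 0], "grip": 5.5}, {"slide": [-0.3, 0, 0.1], "angular": [0, 0, 0], "grip": 5.5}, {"slide": [0, 0, 0], "angular": [0, 0, 0], "grip": 5.5}]'

```text
t: 10.2
eef_pos: [444.4, -235.7, 55.9]
tcp_rot: [-1.739, -1.462, -1.011]
force: [0.0, -0.7, -0.9]
grip_width: 61.1
grip_force: 64.8
```

>>> apply_moves --plan '[{"slide": [-0.1, 0, 0.1], "angular": [0, 0, 0], "grip": 5.5}, {"slide": [0, 0, 0], "angular": [0, 0, 0], "grip": 5.5}]'

```text
t: 10.4
eef_pos: [444.6, -235.4, 55.0]
tcp_rot: [-1.74, -1.463, -1.012]
force: [0.0, -0.1, -2.3]
grip_width: 61.1
grip_force: 64.8
```

```bash
python3 - <<'E'
from kin import *
go([440,-255,60],80,30)
E
```

```text
q [ 0.93  0.75 -0.05  1.65 -0.69  1.57  1.01] p [ 444.6 -235.4   55. ] grasp [ 441.8 -251.3   64.3] F [ 0.  -0.1 -2.3]
 axes x [0.08 0.49 0.87] z [ 0.15  0.85 -0.5 ] w 61.1 gf 64.75541385356337
 dist 6.0 slide now [-0.58 -0.12 -0.12] slide after turn [-0.58 -0.11 -0.12] turn [ 0.1 -0.2  0.2]
```

>>> apply_moves --plan '[{"slide": [-0.2, 0, 0.1], "angular": [0, 0, 0], "grip": 5.5}, {"slide": [-0.2, 0, 0.1], "angular": [0, 0, 0], "grip": 5.5}, {"slide": [0, 0, 0], "angular": [0, 0, 0], "grip": 5.5}]'

```text
t: 10.7
eef_pos: [444.5, -235.5, 50.3]
tcp_rot: [-1.739, -1.463, -1.012]
force: [-0.3, 0.2, -0.2]
grip_width: 60.9
grip_force: 64.7
```

>>> apply_moves --plan '[{"slide": [0, 0, 0], "angular": [0, 0, 0], "grip": 6.6}, {"slide": [0, 0, 0], "angular": [0, 0, 0], "grip": 7.5}, {"slide": [0, 0, 0], "angular": [0, 0, 0], "grip": 8.5}, {"slide": [0, 0, 0], "angular": [0, 0, 0], "grip": 8.5}, {"slide": [0, 0, 0], "angular": [0, 0, 0], "grip": 8.5}]'

```text
t: 11.2
eef_pos: [444.4, -235.5, 50.2]
tcp_rot: [-1.739, -1.463, -1.011]
force: [-0.0, 0.2, 0.2]
grip_width: 85.1
grip_force: 0.0
```

>>> apply_moves --plan '[{"slide": [0, 0, -1.5], "angular": [0, 0, 0], "grip": 8.5}, {"slide": [0, 0, -2.5], "angular": [0, 0, 0], "grip": 8.5}, {"slide": [0, 0, -2.5], "angular": [0, 0, 0], "grip": 8.5}, {"slide": [0, 0, -2.5], "angular": [0, 0, 0], "grip": 8.5}, {"slide": [0, 0, 0], "angular": [0, 7.5, 0], "grip": 8.5}, {"slide": [0, 0, 0], "angular": [0, 7.5, 0], "grip": 8.5}, {"slide": [0, 0, 0], "angular": [0, 0, 0], "grip": 8.5}, {"slide": [0, 0, 0], "angular": [0, 0, 0], "grip": 8.5}]'

```text
t: 12.0
eef_pos: [430.4, -313.0, 94.2]
tcp_rot: [-1.542, -1.296, -1.188]
force: [-0.2, -0.4, 0.7]
grip_width: 84.6
grip_force: 0.0
```

```bash
python3 - <<'E'
from kin import *
f=grab('wrist')
W=cloud(f);m=(W[...,2]>86)&(W[...,2]<100)&(np.hypot(W[...,0]-441,W[...,1]+251)<50)
w=W[m];print(len(w),w.min(0),w.max(0));c=(w.min(0)+w.max(0))/2
print(c);go([c[0],c[1],66],80,15)
E
```

```text
3260 [ 405.99047052 -284.77146472   86.00183656] [ 472.91256951 -216.7852403    96.17582706]
[ 439.45152002 -250.77835251   91.08883181]
q [ 1.04  0.94 -0.06  1.39 -0.74  1.89  1.  ] p [ 431.  -312.9   95.5] grasp [ 427.9 -330.7  100.4] F [ 0.8 -0.2  0.2]
 axes x [0.04 0.26 0.97] z [ 0.17  0.95 -0.26] w 84.8 gf 0.0
 dist 87.8 slide now [-1.23 -0.26  8.69] slide after turn [-1.23 -0.25  8.69] turn [ 0.1 -0.   0.3]
```

>>> apply_moves --plan '[{"slide": [-0.6, -0.1, 1], "angular": [0, 0, 0], "grip": 8.5}, {"slide": [-0.6, -0.1, 1], "angular": [0, 0, 0], "grip": 8.5}, {"slide": [0, 0, 1.7], "angular": [0, 0, 0], "grip": 8.5}, {"slide": [0, 0, 1.7], "angular": [0, 0, 0], "grip": 8.5}, {"slide": [0, 0, 1.7], "angular": [0, 0, 0], "grip": 8.5}, {"slide": [0, 0, 1.7], "angular": [0, 0, 0], "grip": 8.5}, {"slide": [0, 0, 0], "angular": [0, 0, 0], "grip": 8.5}]'

```text
t: 12.75
eef_pos: [443.4, -228.1, 61.3]
tcp_rot: [-1.536, -1.298, -1.188]
force: [0.9, 0.6, 0.1]
grip_width: 84.9
grip_force: 0.0
```

>>> apply_moves --plan '[{"slide": [0, 0, 0], "angular": [0, 0, 0], "grip": 5.5}, {"slide": [0, 0, 0], "angular": [0, 0, 0], "grip": 5.5}, {"slide": [0, 0, 0], "angular": [0, 0, 0], "grip": 5.5}, {"slide": [0, 0, 0], "angular": [0, 0, 0], "grip": 5.5}, {"slide": [0, 0, 0], "angular": [0, 0, 0], "grip": 5.5}, {"slide": [0, 0, 0], "angular": [0, 0, 0], "grip": 5.5}]'

```text
t: 13.35
eef_pos: [442.9, -232.2, 61.5]
tcp_rot: [-1.54, -1.296, -1.19]
force: [-1.9, -2.7, 6.0]
grip_width: 61.8
grip_force: 63.7
```

```bash
python3 - <<'E'
from kin import *
go([440,-255,190],80,15)
a=np.array([np.cos(np.radians(15)),0,-np.sin(np.radians(15))])
for T in(5,10,15):
  for r in (0,60,80,100,120,140,160):
    v=Rt(80,T,r).apply(a);d=np.array([0,0,-1])+v[2]*v;d/=np.linalg.norm(d)
    print(T,r,'axis',v.round(2),'mouth off',(32*v).round(),'lip',(32*v+32*d).round())
E
```

```text
q [ 0.99  0.91 -0.09  1.57 -0.77  1.75  1.05] p [ 442.9 -232.2   61.5] grasp [ 439.8 -250.    66.2] F [-1.9 -2.7  6. ]
 axes x [0.04 0.25 0.97] z [ 0.17  0.95 -0.26] w 61.8 gf 63.67489318161233
 dist 123.8 slide now [11.83  0.16 -3.63] slide after turn [11.82  0.11 -3.68] turn [ 0.1 -0.2  0.2]
5 0 axis [-0.03 -0.17  0.98] mouth off [-1. -5. 32.] lip [ -6. -37.  26.]
5 60 axis [ 0.79 -0.36  0.5 ] mouth off [ 25. -11.  16.] lip [ 40. -18. -12.]
5 80 axis [ 0.89 -0.4   0.19] mouth off [ 29. -13.   6.] lip [ 34. -15. -25.]
5 100 axis [ 0.89 -0.43 -0.14] mouth off [ 28. -14.  -5.] lip [ 24. -12. -36.]
5 120 axis [ 0.77 -0.44 -0.46] mouth off [ 25. -14. -15.] lip [ 12.  -7. -43.]
5 140 axis [ 0.56 -0.43 -0.71] mouth off [ 18. -14. -23.] lip [ -0.   0. -45.]
5 160 axis [ 0.27 -0.39 -0.88] mouth off [  9. -12. -28.] lip [ -7.  11. -43.]
10 0 axis [-0.02 -0.09  1.  ] mouth off [-0. -3. 32.] lip [ -6. -34.  29.]
10 60 axis [ 0.79 -0.31  0.52] mouth off [ 25. -10.  17.] lip [ 41. -16. -11.]
10 80 axis [ 0.9  -0.39  0.21] mouth off [ 29. -12.   7.] lip [ 35. -15. -25.]
10 100 axis [ 0.89 -0.44 -0.12] mouth off [ 28. -14.  -4.] lip [ 25. -13. -36.]
10 120 axis [ 0.76 -0.48 -0.43] mouth off [ 24. -15. -14.] lip [ 13.  -8. -43.]
10 140 axis [ 0.54 -0.49 -0.68] mouth off [ 17. -16. -22.] lip [  1.  -1. -45.]
10 160 axis [ 0.25 -0.46 -0.85] mouth off [  8. -15. -27.] lip [ -5.   9. -44.]
15 0 axis [-0.  0.  1.] mouth off [-0.  0. 32.] lip [-6.  4. 63.]
15 60 axis [ 0.8  -0.27  0.53] mouth off [26. -9. 17.] lip [ 42. -14. -10.]
15 80 axis [ 0.9  -0.37  0.23] mouth off [ 29. -12.   7.] lip [ 36. -15. -24.]
15 100 axis [ 0.89 -0.45 -0.1 ] mouth off [ 28. -15.  -3.] lip [ 26. -13. -35.]
15 120 axis [ 0.76 -0.51 -0.4 ] mouth off [ 24. -16. -13.] lip [ 14.  -9. -42.]
15 140 axis [ 0.53 -0.54 -0.65] mouth off [ 17. -17. -21.] lip [  3.  -3. -45.]
15 160 axis [ 0.24 -0.53 -0.81] mouth off [  8. -17. -26.] lip [ -3.   7. -45.]
```

>>> apply_moves --plan '[{"slide": [1, 0, -0.3], "angular": [0, 0, 0], "grip": 5.5}, {"slide": [2.2, 0, -0.6], "angular": [0, 0, 0], "grip": 5.5}, {"slide": [2.9, 0, -0.8], "angular": [0, 0, 0], "grip": 5.5}, {"slide": [2.9, 0, -0.8], "angular": [0, 0, 0], "grip": 5.5}, {"slide": [2, 0, -0.5], "angular": [0, 0, 0], "grip": 5.5}, {"slide": [1, 0, -0.2], "angular": [0, 0, 0], "grip": 5.5}, {"slide": [0.1, 2, 0.2], "angular": [0, 0, 0], "grip": 5.5}, {"slide": [0.1, 4, 0.5], "angular": [0, 0, 0], "grip": 5.5}, {"slide": [0.1, 4, 0.5], "angular": [0, 0, 0], "grip": 5.5}, {"slide": [0, 2, 0.3], "angular": [0, 0, 0], "grip": 5.5}]'

```text
t: 14.35
eef_pos: [566.1, -235.9, 184.1]
tcp_rot: [-1.538, -1.296, -1.189]
force: [0.0, 0.2, -1.6]
grip_width: 61.9
grip_force: 64.9
```

>>> apply_moves --plan '[{"slide": [0, 0, 0], "angular": [0, 4, 0], "grip": 5.5}, {"slide": [0, 0, 0], "angular": [0, 4, 0], "grip": 5.5}, {"slide": [0, 0, 0], "angular": [0, 0, 0], "grip": 5.5}]'

```text
t: 14.65
eef_pos: [562.5, -237.0, 181.2]
tcp_rot: [-1.43, -1.197, -1.272]
force: [0.3, 0.1, -2.1]
grip_width: 61.7
grip_force: 65.0
```

```bash
python3 - <<'E'
from kin import *
go([560,-255,152],80,7)
E
```

```text
q [ 0.92  0.93 -0.17  1.33 -0.96  1.9   0.78] p [ 562.5 -237.   181.2] grasp [ 559.3 -255.3  183.3] F [ 0.3  0.1 -2.1]
 axes x [0.02 0.11 0.99] z [ 0.17  0.98 -0.11] w 61.7 gf 64.98420699720555
 dist 31.4 slide now [-3.12  0.07  0.4 ] slide after turn [-3.12  0.06  0.42] turn [ 0.  -0.4 -0.1]
```

>>> apply_moves --plan '[{"slide": [-1.3, 0, 0.2], "angular": [0, 0, 0], "grip": 5.5}, {"slide": [-1.3, 0, 0.2], "angular": [0, 0, 4], "grip": 5.5}, {"slide": [0, 0, 0], "angular": [0, 0, 8], "grip": 5.5}, {"slide": [0, 0, 0], "angular": [0, 0, 8], "grip": 5.5}, {"slide": [0, 0, 0], "angular": [0, 0, 8], "grip": 5.5}, {"slide": [0, 0, 0], "angular": [0, 0, 8], "grip": 5.5}, {"slide": [0, 0, 0], "angular": [0, 0, 8], "grip": 5.5}, {"slide": [0, 0, 0], "angular": [0, 0, 8], "grip": 5.5}, {"slide": [0, 0, 0], "angular": [0, 0, 8], "grip": 5.5}, {"slide": [0, 0, 0], "angular": [0, 0, 4], "grip": 5.5}]'

```text
t: 15.65
eef_pos: [563.9, -236.2, 158.0]
tcp_rot: [-1.698, -0.237, -0.468]
force: [0.8, -0.1, -1.4]
grip_width: 61.7
grip_force: 64.9
```

>>> apply_moves --plan '[{"slide": [0, 0, 0], "angular": [0, 0, 3], "grip": 5.5}, {"slide": [0, 0, 0], "angular": [0, 0, 3], "grip": 5.5}, {"slide": [0, 0, 0], "angular": [0, 0, 3], "grip": 5.5}, {"slide": [0, 0, 0], "angular": [0, 0, 3], "grip": 5.5}, {"slide": [0, 0, 0], "angular": [0, 0, 3], "grip": 5.5}, {"slide": [0, 0, 0], "angular": [0, 0, 3], "grip": 5.5}, {"slide": [0, 0, 0], "angular": [0, 0, 3], "grip": 5.5}, {"slide": [0, 0, 0], "angular": [0, 0, 3], "grip": 5.5}, {"slide": [0, 0, 0], "angular": [0, 0, 3], "grip": 5.5}, {"slide": [0, 0, 0], "angular": [0, 0, 3], "grip": 5.5}]'

```text
t: 16.65
eef_pos: [563.9, -236.3, 158.1]
tcp_rot: [-1.68, 0.205, -0.08]
force: [-0.0, -0.0, -1.9]
grip_width: 61.6
grip_force: 64.9
```

```bash
python3 - <<'E'
from kin import *
go([565,-255,155],80,7,96)
a=robot.get_state()
f=grab('scene');g=grab('wrist')
x=cv2.resize(f['frame'][60:200,130:330],(400,280),interpolation=cv2.INTER_CUBIC)
cv2.imwrite('pics/p1.png',np.hstack([x,cv2.resize(g['frame'],(373,280))])[:,:,::-1])
E
```

```text
q [ 0.74  0.95  0.1   1.34 -1.09  1.99 -0.75] p [ 563.9 -236.3  158.1] grasp [ 560.6 -254.6  160.3] F [-0.  -0.  -1.9]
 axes x [ 0.98 -0.18 -0.07] z [ 0.17  0.98 -0.12] w 61.6 gf 64.91371949656241
 dist 6.9 slide now [0.47 0.5  0.1 ] slide after turn [0.49 0.48 0.1 ] turn [-0.1 -0.   2.1]
```

View pics/p1.png

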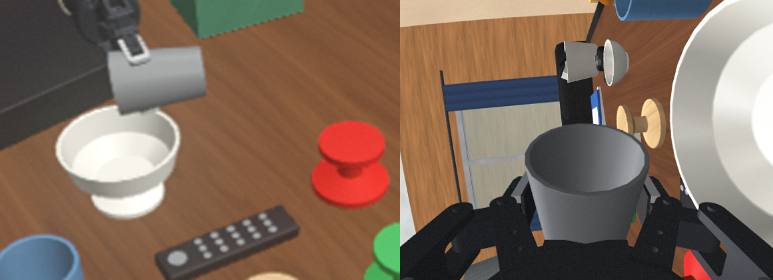

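The cup is horizontal at about (155,80) in the left half, mouth over the bowl; no toffees out yet. Continuing slowly.

>>> apply_moves --plan '[{"slide": [0, 0, 0], "angular": [0, 0, 2], "grip": 5.5}, {"slide": [0, 0, 0], "angular": [0, 0, 2], "grip": 5.5}, {"slide": [0, 0, 0], "angular": [0, 0, 2], "grip": 5.5}, {"slide": [0, 0, 0], "angular": [0, 0, 2], "grip": 5.5}, {"slide": [0, 0, 0], "angular": [0, 0, 2], "grip": 5.5}, {"slide": [0, 0, 0], "angular": [0, 0, 2], "grip": 5.5}, {"slide": [0, 0, 0], "angular": [0, 0, 2], "grip": 5.5}, {"slide": [0, 0, 0], "angular": [0, 0, 2], "grip": 5.5}, {"slide": [0, 0, 0], "angular": [0, 0, 2], "grip": 5.5}, {"slide": [0, 0, 0], "angular": [0, 0, 2], "grip": 5.5}]'

```text
t: 17.75
eef_pos: [563.8, -236.3, 158.2]
tcp_rot: [-1.621, 0.492, 0.18]
force: [-0.0, -0.5, -1.6]
grip_width: 61.8
grip_force: 65.2
```

>>> apply_moves --plan '[{"slide": [0, 0, 0], "angular": [0, 0, 2], "grip": 5.5}, {"slide": [0, 0, 0], "angular": [0, 0, 2], "grip": 5.5}, {"slide": [0, 0, 0], "angular": [0, 0, 2], "grip": 5.5}, {"slide": [0, 0, 0], "angular": [0, 0, 2], "grip": 5.5}, {"slide": [0, 0, 0], "angular": [0, 0, 2], "grip": 5.5}, {"slide": [0, 0, 0], "angular": [0, 0, 3], "grip": 5.5}, {"slide": [0, 0, 0], "angular": [0, 0, 3], "grip": 5.5}, {"slide": [0, 0, 0], "angular": [0, 0, 3], "grip": 5.5}, {"slide": [0, 0, 0], "angular": [0, 0, 3], "grip": 5.5}, {"slide": [0, 0, 0], "angular": [0, 0, 3], "grip": 5.5}]'

```text
t: 18.75
eef_pos: [563.8, -236.3, 158.3]
tcp_rot: [-1.495, 0.843, 0.505]
force: [-0.8, -0.2, -0.4]
grip_width: 62.1
grip_force: 65.2
```

>>> apply_moves --plan '[{"slide": [0, 0, 0], "angular": [0, 0, 3], "grip": 5.5}, {"slide": [0, 0, 0], "angular": [0, 0, 3], "grip": 5.5}, {"slide": [0, 0, 0], "angular": [0, 0, 3], "grip": 5.5}, {"slide": [0, 0, 0], "angular": [0, 0, 3], "grip": 5.5}, {"slide": [0, 0, 0], "angular": [0, 0, 0], "grip": 5.5}, {"slide": [0, 0, 0], "angular": [0, 0, 0], "grip": 5.5}, {"slide": [0, 0, 0], "angular": [0, 0, 0], "grip": 5.5}, {"slide": [0, 0, 0], "angular": [0, 0, 0], "grip": 5.5}]'

```text
t: 19.55
eef_pos: [563.7, -236.4, 158.2]
tcp_rot: [-1.414, 1.004, 0.659]
force: [0.6, -0.5, -1.3]
grip_width: 61.6
grip_force: 65.3
```

```bash
python3 - <<'E'
from kin import *
go([565,-255,155],80,7,146)
f=grab('scene');g=grab('wrist')
x=cv2.resize(f['frame'][60:200,130:330],(400,280),interpolation=cv2.INTER_CUBIC)
cv2.imwrite('pics/p2.png',np.hstack([x,cv2.resize(g['frame'],(373,280))])[:,:,::-1])
E
```

```text
q [ 0.68  0.96  0.22  1.34 -1.15  2.04 -1.71] p [ 563.7 -236.4  158.2] grasp [ 560.5 -254.7  160.4] F [ 0.6 -0.5 -1.3]
 axes x [ 0.46 -0.19 -0.87] z [ 0.17  0.98 -0.12] w 61.6 gf 65.2505299146469
 dist 7.1 slide now [ 0.69 -0.13  0.11] slide after turn [ 0.7  -0.07  0.11] turn [-0.1  0.2 -4.7]
```

View pics/p2.png

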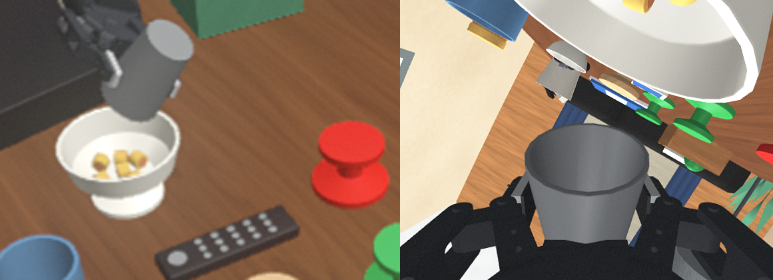

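About six toffees lie in the bowl around (120,165) and the cup looks empty. Raise and roll back upright.

>>> apply_moves --plan '[{"slide": [-1.7, -1, -0.2], "angular": [0, 0, 0], "grip": 5.5}, {"slide": [-1.7, -1, -0.2], "angular": [0, 0, 0], "grip": 5.5}, {"slide": [0, 0, 0], "angular": [0, 0, -8], "grip": 5.5}, {"slide": [0, 0, 0], "angular": [0, 0, -8], "grip": 5.5}, {"slide": [0, 0, 0], "angular": [0, 0, -8], "grip": 5.5}, {"slide": [0, 0, 0], "angular": [0, 0, -8], "grip": 5.5}, {"slide": [0, 0, 0], "angular": [0, 0, -8], "grip": 5.5}, {"slide": [0, 0, 0], "angular": [0, 0, -8], "grip": 5.5}, {"slide": [0, 0, 0], "angular": [0, 0, -8], "grip": 5.5}, {"slide": [0, 0, 0], "angular": [0, 0, -8], "grip": 5.5}]'

```text
t: 20.65
eef_pos: [564.9, -236.2, 200.2]
tcp_rot: [-1.691, 0.094, -0.179]
force: [-0.4, 0.8, -0.7]
grip_width: 61.9
grip_force: 65.2
```

>>> apply_moves --plan '[{"slide": [0, 0, 0], "angular": [0, 0, -8], "grip": 5.5}, {"slide": [0, 0, 0], "angular": [0, 0, -8], "grip": 5.5}, {"slide": [0, 0, 0], "angular": [0, 0, -8], "grip": 5.5}, {"slide": [0, 0, 0], "angular": [0, 0, -8], "grip": 5.5}, {"slide": [0, 0, 0], "angular": [0, 0, -8], "grip": 5.5}, {"slide": [0, 0, 0], "angular": [0, 0, -8], "grip": 5.5}, {"slide": [0, 0, 0], "angular": [0, 0, -8], "grip": 5.5}, {"slide": [0, 0, 0], "angular": [0, 0, -8], "grip": 5.5}, {"slide": [0, 0, 0], "angular": [0, 0, -7], "grip": 5.5}, {"slide": [0, 0, 0], "angular": [0, 0, 0], "grip": 5.5}]'

```text
t: 21.65
eef_pos: [564.7, -236.5, 199.8]
tcp_rot: [-1.538, -0.968, -1.083]
force: [-0.1, -0.3, -0.5]
grip_width: 61.4
grip_force: 65.3
```

```bash
python3 - <<'E'
from kin import *
go([579,14,200],80,15)
E
```

```text
q [ 0.92  0.9  -0.17  1.33 -0.96  1.91  0.48] p [ 564.7 -236.5  199.8] grasp [ 561.5 -254.8  202.1] F [-0.1 -0.3 -0.5]
 axes x [0.28 0.07 0.96] z [ 0.17  0.98 -0.12] w 61.4 gf 65.278580508284
 dist 268.9 slide now [ 1.84 -3.6  26.58] slide after turn [ 6.46 -2.94 25.93] turn [ -1.1  -8.1 -15.6]
```

>>> apply_moves --plan '[{"slide": [0, 0, 0], "angular": [-0.4, -2.7, -5.2], "grip": 5.5}, {"slide": [0, 0, 0], "angular": [-0.4, -2.7, -5.2], "grip": 5.5}, {"slide": [0, 0, 0], "angular": [-0.3, -2.7, -5.2], "grip": 5.5}, {"slide": [0.6, -0.3, 2.6], "angular": [0, 0, 0], "grip": 5.5}, {"slide": [1, -0.4, 3.9], "angular": [0, 0, 0], "grip": 5.5}, {"slide": [1, -0.4, 3.9], "angular": [0, 0, 0], "grip": 5.5}, {"slide": [1, -0.5, 3.9], "angular": [0, 0, 0], "grip": 5.5}, {"slide": [1, -0.5, 3.9], "angular": [0, 0, 0], "grip": 5.5}, {"slide": [1, -0.4, 3.9], "angular": [0, 0, 0], "grip": 5.5}, {"slide": [0.8, -0.4, 3.8], "angular": [0, 0, 0], "grip": 5.5}]'

```text
t: 22.65
eef_pos: [582.8, 33.4, 194.4]
tcp_rot: [-1.547, -1.29, -1.181]
force: [0.2, -0.6, 0.2]
grip_width: 61.5
grip_force: 65.3
```

>>> apply_moves --plan '[{"slide": [0, 0, 0], "angular": [0, 0, 0], "grip": 5.5}, {"slide": [0, 0, 0], "angular": [0, 0, 0], "grip": 5.5}]'

```text
t: 22.85
eef_pos: [582.5, 32.7, 194.2]
tcp_rot: [-1.544, -1.292, -1.18]
force: [0.1, -0.1, -0.9]
grip_width: 62.0
grip_force: 65.3
```

```bash
python3 - <<'E'
from kin import *
f=grab('scene','s3.png');W=cloud(f);g=grab('side')
x=cv2.resize(f['frame'][95:175,145:240],(475,400),interpolation=cv2.INTER_CUBIC)
y=cv2.resize(f['frame'][170:250,220:310],(315,280))
cv2.imwrite('pics/p3.png',x[:,:,::-1])
go([579,14,133],80,15)
# cup rim & stand from both cams
for n,F in(('scene',f),('side',g)):
    W=cloud(F);r=np.hypot(W[...,0]-579,W[...,1]-14)<55
    for lo,hi in((218,240),(58,70)):
        w=W[r&(W[...,2]>lo)&(W[...,2]<hi)]
        if len(w): print(n,lo,len(w),w.min(0).round(),w.max(0).round(),((w.min(0)+w.max(0))/2).round(1))
E
```

```text
q [ 0.73  0.6  -0.33  1.8  -1.06  1.45  0.78] p [583.   30.5 193.4] grasp [579.8  12.7 198.2] F [-0.  -0.  -0.8]
 axes x [0.05 0.25 0.97] z [ 0.17  0.95 -0.26] w 61.7 gf 65.36120542160461
 dist 65.2 slide now [-6.27 -0.08  1.8 ] slide after turn [-6.27 -0.1   1.8 ] turn [ 0.1  0.  -0.3]
scene 218 854 [532. -41. 218.] [620.  52. 233.] [575.7   5.7 225.4]
scene 58 991 [543. -22.  58.] [618.  54.  68.] [580.7  15.5  63.1]
side 218 26 [602.  -2. 221.] [613.  38. 227.] [607.7  18.  224.1]
```

View pics/p3.png

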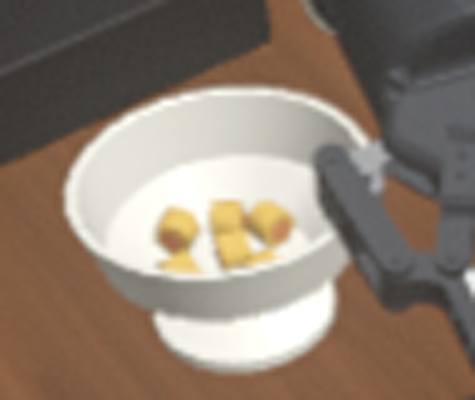

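Six toffees are in the bowl (crop at (178,230), (228,215), (270,220), (232,248), (180,265), (262,258)). The tumbler is above the stand; lower.

>>> apply_moves --plan '[{"slide": [-1, 0, 0.3], "angular": [0, 0, 0], "grip": 5.5}, {"slide": [-1.7, 0, 0.5], "angular": [0, 0, 0], "grip": 5.5}, {"slide": [-1.7, 0, 0.5], "angular": [0, 0, 0], "grip": 5.5}, {"slide": [-1.2, 0, 0.3], "angular": [0, 0, 0], "grip": 5.5}, {"slide": [-0.5, 0, 0.1], "angular": [0, 0, 0], "grip": 5.5}, {"slide": [0, 0, 0], "angular": [0, 0, 0], "grip": 5.5}, {"slide": [0, 0, 0], "angular": [0, 0, 0], "grip": 5.5}]'

```text
t: 23.65
eef_pos: [582.6, 32.6, 129.8]
tcp_rot: [-1.544, -1.292, -1.183]
force: [-0.2, -0.3, -0.0]
grip_width: 61.9
grip_force: 65.4
```

```bash
python3 - <<'E'
from kin import *
go([580,14,130],80,15)
E
```

```text
q [ 0.72  0.71 -0.32  1.8  -1.04  1.4   0.87] p [582.6  32.6 129.8] grasp [579.5  14.8 134.7] F [-0.2 -0.3 -0. ]
 axes x [0.05 0.25 0.97] z [ 0.17  0.95 -0.26] w 61.9 gf 65.38342857455063
 dist 4.8 slide now [-0.47  0.06  0.05] slide after turn [-0.47  0.06  0.05] turn [-0.  -0.1 -0.2]
```

>>> apply_moves --plan '[{"slide": [-0.2, 0, 0.05], "angular": [0, 0, 0], "grip": 5.5}, {"slide": [-0.1, 0, 0.03], "angular": [0, 0, 0], "grip": 5.5}, {"slide": [0, 0, 0], "angular": [0, 0, 0], "grip": 5.5}]'

```text
t: 23.95
eef_pos: [582.5, 32.6, 126.7]
tcp_rot: [-1.544, -1.293, -1.183]
force: [0.4, -0.3, -0.4]
grip_width: 61.8
grip_force: 65.4
```

>>> apply_moves --plan '[{"slide": [-0.1, 0, 0.03], "angular": [0, 0, 0], "grip": 5.5}, {"slide": [0, 0, 0], "angular": [0, 0, 0], "grip": 5.5}, {"slide": [0, 0, 0], "angular": [0, 0, 0], "grip": 5.5}]'

```text
t: 24.25
eef_pos: [582.6, 32.6, 125.6]
tcp_rot: [-1.544, -1.292, -1.183]
force: [-0.0, 0.4, 0.3]
grip_width: 61.7
grip_force: 65.4
```

>>> apply_moves --plan '[{"slide": [-0.1, 0, 0.03], "angular": [0, 0, 0], "grip": 5.5}, {"slide": [0, 0, 0], "angular": [0, 0, 0], "grip": 5.5}, {"slide": [0, 0, 0], "angular": [0, 0, 0], "grip": 5.5}]'

```text
t: 24.55
eef_pos: [582.6, 32.9, 125.6]
tcp_rot: [-1.542, -1.292, -1.184]
force: [-1.6, -1.0, 5.9]
grip_width: 61.7
grip_force: 65.4
```

Contact (6 N upward). Release and retreat along the tool axis.

>>> apply_moves --plan '[{"slide": [0, 0, 0], "angular": [0, 0, 0], "grip": 6.4}, {"slide": [0, 0, 0], "angular": [0, 0, 0], "grip": 7}, {"slide": [0, 0, 0], "angular": [0, 0, 0], "grip": 8.5}, {"slide": [0, 0, 0], "angular": [0, 0, 0], "grip": 8.5}, {"slide": [0, 0, 0], "angular": [0, 0, 0], "grip": 8.5}, {"slide": [0, 0, -1], "angular": [0, 0, 0], "grip": 8.5}, {"slide": [0, 0, -2.5], "angular": [0, 0, 0], "grip": 8.5}, {"slide": [0, 0, -2.5], "angular": [0, 0, 0], "grip": 8.5}, {"slide": [0, 0, -2.5], "angular": [0, 0, 0], "grip": 8.5}, {"slide": [0, 0, -2.5], "angular": [0, 0, 0], "grip": 8.5}]'

```text
t: 25.55
eef_pos: [563.6, -73.8, 153.1]
tcp_rot: [-1.545, -1.292, -1.182]
force: [0.3, -0.1, 0.3]
grip_width: 85.0
grip_force: 0.0
```

>>> apply_moves --plan '[{"slide": [2, 0, -2], "angular": [0, 0, 0], "grip": 8.5}, {"slide": [2, 0, -2], "angular": [0, 0, 0], "grip": 8.5}, {"slide": [0, 0, 0], "angular": [0, 0, 0], "grip": 8.5}, {"slide": [0, 0, 0], "angular": [0, 0, 0], "grip": 8.5}, {"slide": [0, 0, 0], "angular": [0, 0, 0], "grip": 8.5}]'

```text
t: 26.05
eef_pos: [558.9, -99.5, 201.1]
tcp_rot: [-1.544, -1.291, -1.182]
force: [-0.0, 0.4, -0.0]
grip_width: 84.8
grip_force: 0.0
```

```bash
python3 - <<'E'
from kin import *
f=grab('scene');g=grab('side');w_=grab('wrist')
for n,F in(('scene',f),('side',g),('wrist',w_)):
    W=cloud(F);r=np.hypot(W[...,0]-580,W[...,1]-14)<55
    for lo,hi in((148,166),(56,70)):
        w=W[r&(W[...,2]>lo)&(W[...,2]<hi)]
        if len(w): print(n,lo,len(w),w.min(0).round(),w.max(0).round(),((w.min(0)+w.max(0))/2).round(1))
    if n!='wrist':
        r=np.hypot(W[...,0]-593,W[...,1]+273)<90;w=W[r&(W[...,2]>72)&(W[...,2]<88)];print(n,'bowl',w.min(0).round(),w.max(0).round())
cv2.imwrite('pics/end.png',np.hstack([cv2.resize(x['frame'],(400,300)) for x in(f,g)])[:,:,::-1])
E
```

```text
scene 148 460 [546. -18. 148.] [613.  52. 162.] [579.4  16.9 155.2]
scene 56 456 [544. -20.  56.] [618.  54.  70.] [581.1  16.9  63. ]
scene bowl [ 525. -346.   72.] [ 661. -203.   84.]
side 148 69 [586.  -2. 148.] [611.  49. 160.] [598.4  23.4 154.1]
side bowl [ 563. -343.   72.] [ 662. -267.   82.]
wrist 148 2136 [545. -20. 148.] [612.  49. 160.] [578.5  15.  154.2]
wrist 56 2135 [542. -26.  56.] [617.  36.  70.] [579.8   5.1  63. ]
```

View pics/end.png

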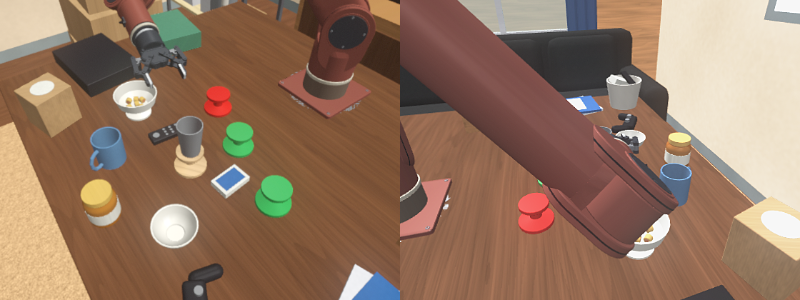

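The tumbler stands upright and centred on the pale stand at (190,140), about 1–2 mm off centre. The toffees are in the bowl at (135,100), nothing else has moved, and the gripper is clear.

```bash
python3 -c "
from workcell import robot
print(robot.finish_job())"
```

```text
the job is handed in; nothing more can be done
None
```

All six toffees are in the candy bowl, the empty tumbler stands upright and centred on the pale cup stand to within about 2 mm, nothing else has visibly moved, and the job was handed in at about 26 s. On the way, the full tumbler was set down once on clear table so I could regrip it for the pour.

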